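# Index the sample carousel with its pull-and-turn knob

### The job

Bring the small glass beaker on the sample carousel round to the pointer post: pull the sprung wing knob up out of its lock, turn the carousel with it, and feel gently for the notch there until the knob drops fully home, then let go. Do not force or press hard against the lock; do not touch or tip what stands on the disc, and leave the loose things beside it alone.

Things in the scene. Friction and masses are not known exactly. Their poses are not given: they have to be found in the camera images.
- knob_grip (a point): Centre of the grip of the black wing knob on the carousel's hub, on its vertical turning axis; 127 mm above the bench when home. The rubber-coated wing is an upright flat bar 56 mm long (point x), 14 mm thick (point y), 34 mm tall, over a 38 mm round collar (its top 25 mm below the point): pinch it from above across the 14 mm. It turns with the disc.
- index_knob (a joint): How far the knob is pulled up (m): 0 fully home (locked), 0.016 upper stop. A spring draws it down with 4 N at 0, 7 N at 0.016, plus 1 N weight and a little damping. Above 0.008 its hidden lock pin clears the locking ring; let go between notches it rests on the ring at 0.008. It starts home in a wide gap of the ring, so the disc swings only 3 to 40 degrees to a side until the knob is pulled up.
- loading_spot (a point): The fixed loading place, marked by the grey pointer post with a steel tip at the rim (post 55 mm tall, 163 mm from the axis): a point 100 mm from the turning axis towards the post, 83 mm above the bench. Site -x points from the axis to the post, z up.
- sample_beaker_center (a point): The only open vessel on the disc: a small glass beaker with a little in it, 60 mm across, 81 mm tall, half-way up its axis. It stands on the disc in the place next to the empty front one, on the left or on the right (60 degrees from the pointer post, the carousel's axis being the centre).
- jar_a_center (a point): Closed squat glass jar with a black screw cap, 60 mm across, 56 mm tall, half-way up; on the disc in the other place beside the empty front one.
- jar_b_center (a point): Closed squat jar of the same kind on the rear half of the disc, half-way up.
- jar_c_center (a point): Closed squat jar of the same kind on the rear half of the disc, half-way up.
- sample_beaker: The small beaker itself; origin at the centre of its underside.
- jar_a: Closed squat jar a, origin at the centre of its underside.
- jar_b: Closed squat jar b, origin at the centre of its underside.
- jar_c: Closed squat jar c, origin at the centre of its underside.
- carousel: The revolving disc, 276 mm across, top 42 mm above the bench; origin on the turning axis at bench height, axes parallel to knob_grip's. Six places 60 degrees apart, 100 mm from the axis, each between four steel pegs 40 mm tall; the place at -x is empty and faces the post (within 4 degrees) at the start. It turns stiffly (0.04 N m, 0.15 more at 1 rad/s) and stays where it is left.
- foot: The fixed grey foot; origin on the turning axis at bench height, -x to the pointer post. The hidden ring inside has notches 8 mm deep, 1.2 mm wider each side than the 4 mm pin (60 mm from the axis). To bring a place beside the front one to the post, the disc turns 60 degrees from exactly facing it, but the ring sits up to 15 degrees off either way, new each time: feel for the notch.
- bulb_center (a point): Bystander: red rubber bulb, 40 mm across, 98 mm tall, on the bench to the right; half-way up.
- spare_beaker_center (a point): Bystander: another small glass beaker, 60 mm across, 82 mm tall, on the bench to the right; half-way up.
Things that resemble listed ones, but are neither listed nor needed, are in the scene too. Leave any red or turquoise look-alike of the jar_c alone.

How it is judged (in metres and radians):
On the way, in this order (a step that is already met when the one before it is completed fails the run):
1. the knob is pulled up clear of the lock (over 9 mm) while the beaker is still away from the pointer post (value of joint index_knob above 0.009 m and horizontal distance between sample_beaker_center and loading_spot above 0.07 m), for 0.1 s.
2. with the knob up, the beaker is brought round to within 50 mm of the loading place (value of joint index_knob above 0.006 m and horizontal distance between sample_beaker_center and loading_spot below 0.05 m), for 0.1 s.
At the end, for the whole second after the job is handed in: The knob has dropped fully home (within 2 mm) in the notch that holds the beaker at the pointer post (beaker's centre within 42 mm of the loading place in plan), the carousel is at rest, and the beaker and the three closed jars stand upright on the disc (value of joint index_knob below 0.002 m and horizontal distance between sample_beaker_center and loading_spot below 0.042 m and angular speed of carousel below 0.05 rad/s and linear speed of sample_beaker below 0.02 m/s and angle between each of sample_beaker, jar_a, jar_b, jar_c's own z axis and vertical below 0.15 rad and z of each of sample_beaker, jar_a, jar_b, jar_c in the frame of carousel above 0.036 m); the robot touches nothing.
It fails at once if the lock is forced: the knob's pin presses on the locking ring with more than 30 N (contact force between carousel and foot above 30 N).
It fails at once if something standing on the disc is tipped by more than 20 degrees (angle between any of sample_beaker, jar_a, jar_b, jar_c's own z axis and vertical above 0.35 rad).
It fails at once if the robot pushes something standing on the disc with more than 2 N (contact force between any of the fingers, the arm and sample_beaker above 2 N or contact force between any of the fingers, the arm and jar_a above 2 N or contact force between any of the fingers, the arm and jar_b above 2 N or contact force between any of the fingers, the arm and jar_c above 2 N).
It fails at once if a bystander on the bench is moved by more than 15 mm (distance of any of bulb_center, spare_beaker_center from where it was at the start of the episode above 0.015 m).
It also fails if it takes over 67 s, if anything falls off the work surface, if the arm or the gripper's body presses on something with over 40 N, if the wrist force passes 120 N, or if a joint passes its speed limit or range.

### The arm

A 6-joint arm with a two-finger parallel gripper is mounted at the origin on a cart in front of the work surface, level with it; the furniture and walls round the work are solid. World frame = base frame: x ahead of the robot, y to its left, z up, the work surface at z = 0. Lengths are in mm, angles in rad, forces in N, time in s.
With the tool pointing down it reaches from about 350 to 775 mm from the base axis. Payload 7.3 kg.
Tool frame: the origin (TCP) lies at the very end of the fingers, on their centre line; the grasp point (between the pads) lies 19 mm behind it; z points along the fingers, y is the direction in which the jaws open and shut (so a half turn about z gives the same grasp; the last joint's range is limited). The gripper opens to 92 mm and grips with 3 to 60 N. Pads are 19 mm wide; open, the fingers measure 130 mm over their backs; the gripper's body (75 mm by 190 mm) begins 47 mm behind the grasp point.
Start: joints at [-1.257, 0.342, 1.524, -0, 1.275, -0.146], TCP at [233.003, -470.483, 226.741] pointing down, gripper open.
Joint ranges: [-2.53, 2.53], [-0.77, 2.02], [0.04, 2.7], [-1, 4.14], [0.28, 2.66], [-3.11, 3.11]. Speed limits (rad/s): [2.57, 2.57, 3.14, 3.14, 3.14, 3.14].

### API

Orientations are given as [roll, pitch, yaw] about the fixed x, y, z axes, in that order (R = Rz(yaw) Ry(pitch) Rx(roll)).
In Python, from plant import bot gives the robot as it stands.
- The arm moves only by the tool arm_command, never from a script. Its argument "targets" is a list of rows, each an object of numbers: "x", "y", "z": the shift along the world's x, y, z in cm; "roll": the turn about the world's z in rad. In form: [{"x": .., "y": .., "z": .., "roll": ..}, ...]. A call has 1 to 8 rows; each row is the pose to reach, as a shift and turn from the pose commanded when the call began; what a row does not reach only later rows make up. A row lasts 1/12 s, in which the tool goes at most 41.7 mm and 7.16 degrees, less where a joint would pass 70% of its speed; a pose out of reach is approached as far as the arm can. A call with a gripper value outside its range is refused whole. "fingers" is the opening, from 0 (shut) to 1 (fully open), set as the call begins (left out, the last holds). The fingers move at their own pace and stop on an object; the grip force is fixed at half the most. Time passes only in rows, so rows that repeat a pose let the fingers close. It gives the time, the measured TCP pose, the force and the opening at its end, in the units of the state.
- bot.get_obs(): the state, without advancing time (a new reading comes with each control period).
- bot.capture(name): name is "scene" or "top" or "wrist"; returns a dict with "img" (480x640x3 uint8, blue, green, red), "fx", "fy", "cx", "cy" (pixels), "position" and "rotation" of the camera in the world; the wrist camera has in their place "hand_eye" (4x4, takes a point from camera to tool coordinates, whose origin is the TCP and whose axes are the flange's). Camera axes: x right, y down, z forward; pixel columns grow to the right and rows downward; lengths in mm; the calibration is good to about 2 mm. A picture is of the moment at which its call begins: read the wrist's pose just before it. There is no depth.
- bot.close_job(): hands the job in, once; it reports no verdict.
The state is a dict: "time": time; "joint_positions": joint angles; "dq": joint speeds; "tau": joint torques, N m; "tool_pos": TCP position; "tcp_rot": TCP orientation; "contact_force": force on the tool from outside, world axes, zero at the start; "moment": the same for the moment, N m; "grip_width": finger opening in mm.
Only numpy, scipy, OpenCV 4.12 (cv2) and the standard library are available. Lean on these libraries where they do the work, as an engineer would, in place of code of your own. Each camera call takes 0.05 s, during which the arm holds its last target.

## Working session

There is one attempt and no reset: what is moved stays moved. The work goes in short steps, Python scripts to look and compute and a tool call to move; the robot and the scene stay as the last step left them, time stands still between calls to the robot, and variables do not carry over. Pictures are saved under pics/ and viewed, and the job is handed in when it is done.

Besides the shell and the picture viewer there is one more tool, called after "Call:" as name(argument=value, ...) on one line, values as JSON. arm_command: Moves the arm, as the interface text tells. Its arguments: {"type":"object","properties":{"targets":{"type":"array","items":{"type":"object","properties":{"x":{"type":"number"},"y":{"type":"number"},"z":{"type":"number"},"roll":{"type":"number"}}}},"fingers":{"type":"number"}},"required":["targets"]}

```bash
ls; mkdir -p pics
python3 - <<'E'
from plant import bot
import cv2
print(bot.get_obs())
for n in("scene","top"):
    c=bot.capture(n); cv2.imwrite(f"pics/{n}0.png",c["img"]); print({k:v for k,v in c.items() if k!="img"})
E
```

```text
pics
{'time': 0.0, 'joint_positions': array([-1.25699324e+00,  3.42705925e-01,  1.52503557e+00, -6.79990558e-06,
        1.27536693e+00, -1.46005460e-01]), 'dq': array([-6.03719498e-05, -1.01253158e-03,  3.86962127e-05,  1.00988616e-03,
        1.66562915e-03, -4.70241455e-04]), 'tau': array([ 1.27303123e-03, -4.31237090e+01, -2.44217956e+01,  7.18262047e-02,
        5.59492351e-02, -1.44049159e-04]), 'tool_pos': array([ 232.87132049, -470.0735642 ,  226.04719498]), 'tcp_rot': array([-3.14009206e+00, -2.14092530e-04,  4.59810367e-01]), 'contact_force': array([ 0.65338378, -0.16341307, -0.25373415]), 'moment': array([0.0069961 , 0.02223765, 0.01767371]), 'grip_width': 91.39269291427196}
{'fx': 499.9504431256831, 'fy': 499.9504431256831, 'cx': 312.7039270544396, 'cy': 237.2855324682894, 'position': array([ 86.83275351, 432.04742741, 821.75671283]), 'rotation': array([-2.36934511, -0.00810267, -2.32646093])}
{'fx': 537.6741151637655, 'fy': 537.6741151637655, 'cx': 319.71377413715186, 'cy': 248.93259677491199, 'position': array([ 521.85798337,  -88.40417528, 1307.8841003 ]), 'rotation': array([-3.08541903,  0.00704983, -1.57678658])}
```

View pics/scene0.png

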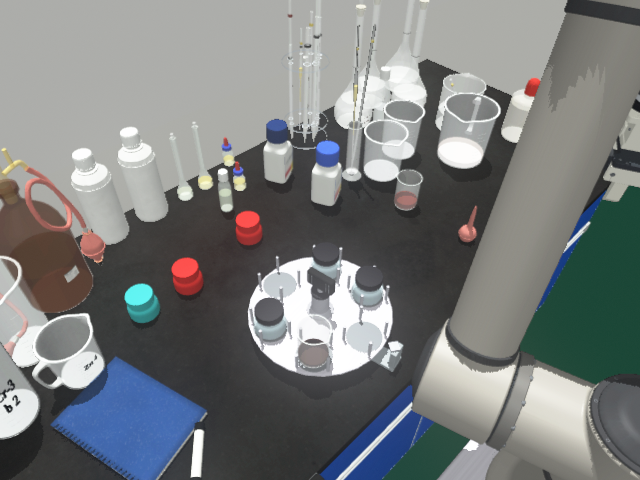

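View pics/top0.png

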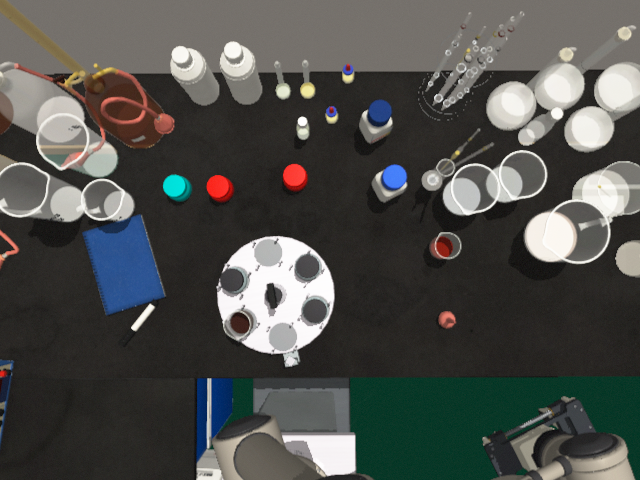

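```bash
cat > h.py <<'E'
import numpy as np,cv2
from scipy.spatial.transform import Rotation as R
def cast(c,u,v,z):
    M=R.from_euler('xyz',c["rotation"]).as_matrix()
    d=M@np.array([(u-c["cx"])/c["fx"],(v-c["cy"])/c["fy"],1]); p=np.array(c["position"])
    return p+d*(z-p[2])/d[2]
def proj(c,P):
    M=R.from_euler('xyz',c["rotation"]).as_matrix()
    q=M.T@(np.array(P)-c["position"]); return q[0]/q[2]*c["fx"]+c["cx"],q[1]/q[2]*c["fy"]+c["cy"]
E
python3 - <<'E'
from plant import bot
from h import *
for n,(x0,y0,x1,y1) in {"scene":(230,225,420,385),"top":(205,225,345,375)}.items():
    c=bot.capture(n); im=c["img"]
    k=4 if n=="scene" else 4
    cv2.imwrite(f"pics/{n}_crop.png",cv2.resize(im[y0:y1,x0:x1],None,fx=k,fy=k,interpolation=cv2.INTER_CUBIC))
    m=(im.min(2)>235).astype(np.uint8); mm=np.zeros_like(m); mm[y0:y1,x0:x1]=m[y0:y1,x0:x1]
    cs,_=cv2.findContours(mm,cv2.RETR_EXTERNAL,cv2.CHAIN_APPROX_NONE)
    pts=np.vstack([q for q in cs if len(q)>20])[:,0]
    h=cv2.convexHull(pts)[:,0].astype(float)
    P=np.array([cast(c,u,v,42)[:2] for u,v in h])
    # circle fit, robust w/ known radius 138
    from scipy.optimize import least_squares
    r=least_squares(lambda p:np.hypot(*(P-p[:2]).T)-138,P.mean(0),loss='soft_l1',f_scale=2)
    print(n,r.x,np.abs(r.fun).max(), np.median(np.hypot(*(P-r.x).T)))
E
```

```text
scene [483.53469338  29.02891147] 23.91756393329527 137.3022467988377
top [486.59007224  25.95205003] 6.058739871655291 135.4032121716095
```

View pics/top_crop.png

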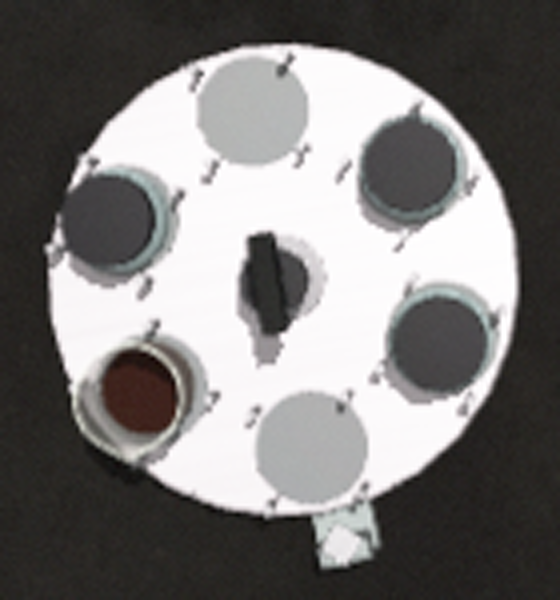

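View pics/scene_crop.png

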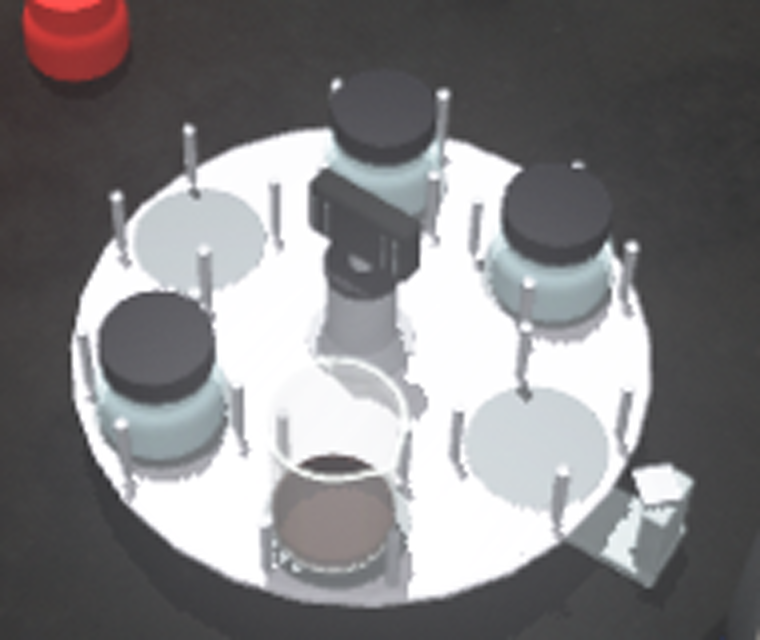

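Run:
```python
from plant import bot
from h import *
c=bot.capture("top"); im=c["img"]
f=lambda u,v:((u+.5)/4+205-.5,(v+.5)/4+225-.5)
F=cast(c,*f(311,447),42)[:2];B=cast(c,*f(252,110),42)[:2]
print("front",F,"rear",B,"mid",(F+B)/2,np.linalg.norm(F-B), "ang front",np.degrees(np.arctan2(*(F-B)[::-1])))
C=(F+B)/2
for z,u,v in((55,345,545),(123,128,402),(42,143,385)):
    p=cast(c,*f(u,v),z)[:2]; print(z,p,np.linalg.norm(p-C),np.degrees(np.arctan2(*(p-C)[::-1])))
# wing mask
sub=im[225:375,205:345]
m=(sub.max(2)<60).astype(np.uint8); n,l,s,ce=cv2.connectedComponentsWithStats(m)
for i in range(1,n):
    if s[i][4]>60: print(s[i],ce[i])
for a in ((250,235),(273,234),(262,333),(287,328)):
    print(cast(c,*f(*a),144)[:2])
```

```text
front [388.90150596   8.61544378] rear [586.33833908  43.01549924] mid [487.61992252  25.81547151] 200.41124441531116 ang front -170.116387738642
55 [334.04687362 -11.8896017 ] 158.13397451424433 -166.205659951186
123 [422.41269226 102.69851512] 100.81163263582376 130.30245670656478
42 [425.46182695 106.99346015] 102.24233313726346 127.44132940907475
[   0    0  140  150 9659] [68.35428098 78.68837354]
[ 62  59  10  24 182] [66.51648352 70.65384615]
[27 88 17 13 74] [35.71621622 91.51351351]
[513.50673755  33.54490494]
[513.97226309  21.10599764]
[460.74586644  27.09775337]
[463.35331683  13.60951543]
```

Call:
arm_command(targets=[{"x": 1.5,"y": 3,"z": 1,"roll": -0.02},{"x": 3.2,"y": 6.3,"z": 2,"roll": -0.04},{"x": 4.8,"y": 9.5,"z": 2,"roll": -0.06},{"x": 6.4,"y": 12.5,"z": 2,"roll": -0.08},{"x": 8,"y": 15.6,"z": 2,"roll": -0.1},{"x": 9.6,"y": 18.7,"z": 2,"roll": -0.12},{"x": 11.2,"y": 21.8,"z": 2,"roll": -0.14},{"x": 12.7,"y": 24.8,"z": 2,"roll": -0.15}])

```text
time: 0.92
tool_pos: [360.4, -220.8, 246.8]
tcp_rot: [3.141, -0.0, 0.309]
contact_force: [-0.1, -0.5, 0.0]
grip_width: 91.8
```

Call:
arm_command(targets=[{"x": 1.6,"y": 3.1,"z": 0,"roll": -0.02},{"x": 3.2,"y": 6.3,"z": 0,"roll": -0.04},{"x": 4.8,"y": 9.4,"z": 0,"roll": -0.06},{"x": 6.4,"y": 12.5,"z": 0,"roll": -0.08},{"x": 8,"y": 15.6,"z": 0,"roll": -0.1},{"x": 9.6,"y": 18.7,"z": 0,"roll": -0.12},{"x": 11.2,"y": 21.8,"z": 0,"roll": -0.14},{"x": 12.6,"y": 24.6,"z": 0,"roll": -0.155}])

```text
time: 1.58
tool_pos: [486.6, 25.6, 246.8]
tcp_rot: [-3.142, -0.0, 0.154]
contact_force: [0.1, -0.4, -0.2]
grip_width: 91.6
```

Call:
arm_command(targets=[{"x": 0},{"x": 0},{"x": 0}], fingers=0.5)

```text
$.targets[0]: bad value
```

```bash
cat >> h.py <<'E'
def wristcam(bot):
    o=bot.get_obs(); c=bot.capture("wrist")
    T=np.eye(4); T[:3,:3]=R.from_euler('xyz',o["tcp_rot"]).as_matrix(); T[:3,3]=o["tool_pos"]
    W=T@np.array(c["hand_eye"]); c["position"]=W[:3,3]; c["rotation"]=R.from_matrix(W[:3,:3]).as_euler('xyz')
    return o,c
E
python3 - <<'E'
from plant import bot
from h import *
o,c=wristcam(bot); print(o["time"],o["tool_pos"],o["tcp_rot"],o["contact_force"],o["grip_width"],c["position"])
cv2.imwrite("pics/w1.png",c["img"])
print(proj(c,(487.6,25.8,144)),proj(c,(487.6,25.8,102)))
E
```

```text
1.5833 [486.5707762   25.58950659 246.75285277] [-3.14156837e+00 -2.09314560e-04  1.54385612e-01] [ 0.13597775 -0.37633857 -0.19543085] 91.55761026528623 [552.41602531  36.73744574 404.36847389]
(np.float64(320.1468703875961), np.float64(236.76671159207123)) (np.float64(320.0088158242195), np.float64(225.7238109775598))
```

View pics/w1.png

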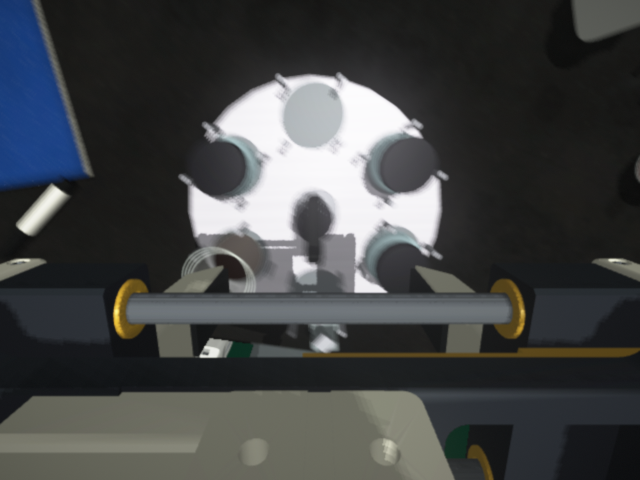

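Run:
```python
from plant import bot
from h import *
o,c=wristcam(bot); im=c["img"]
print(c["fx"])
x0,y0=260,170
s=np.clip(im[y0:270,x0:380].astype(float)*2.2,0,255).astype(np.uint8)
cv2.imwrite("pics/w1c.png",cv2.resize(s,None,fx=6,fy=6,interpolation=cv2.INTER_CUBIC))
# rear gray place
print("circle centre->",cast(c,313,114,42))
```

```text
332.20612944184523
circle centre-> [591.85247256  53.55563758  42.        ]
```

View pics/w1c.png

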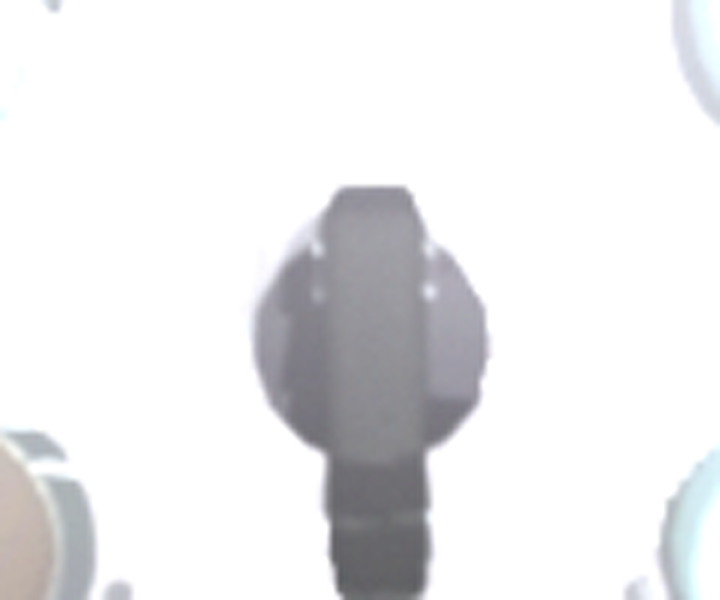

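Run:
```python
from plant import bot
from h import *
o,c=wristcam(bot)
g=lambda u,v:((u+.5)/6+260-.5,(v+.5)/6+170-.5)
a=cast(c,*g(372,203),144);b=cast(c,*g(380,597),144);print(a,b,(a+b)/2,np.linalg.norm(a-b),np.degrees(np.arctan2(*(a-b)[1::-1])))
print(cast(c,*g(371,335),102)); print(c["hand_eye"])
```

```text
[515.242245    30.61142512 144.        ] [461.45100556  20.78046807 144.        ] [488.34662528  25.6959466  144.        ] 54.682219757030126 10.357145499051189
[488.81940348  26.22339553 102.        ]
[[-2.81116332e-04 -9.69410853e-01 -2.45443517e-01  6.68131878e+01]
 [ 9.99999747e-01 -1.12137481e-04 -7.02438478e-04 -8.88794724e-01]
 [ 6.53428066e-04 -2.45443652e-01  9.69410639e-01 -1.57600257e+02]
 [ 0.00000000e+00  0.00000000e+00  0.00000000e+00  1.00000000e+00]]
```

Call:
arm_command(targets=[{"x": 0,"y": 0,"z": -0.5,"roll": 0},{"x": 0,"y": 0,"z": -1.5,"roll": 0},{"x": 0,"y": 0,"z": -2.5,"roll": 0},{"x": 0,"y": 0,"z": -3.5,"roll": 0},{"x": 0,"y": 0,"z": -4.5,"roll": 0},{"x": 0,"y": 0,"z": -5.5,"roll": 0},{"x": 0,"y": 0,"z": -6,"roll": 0}], fingers=0.5)

```text
time: 2.32
tool_pos: [484.9, 22.2, 185.4]
tcp_rot: [-3.141, 0.002, 0.153]
contact_force: [-0.3, 0.1, -0.0]
grip_width: 49.8
```

Call:
arm_command(targets=[{"x": 0,"y": 0,"z": 0,"roll": 0},{"x": 0,"y": 0,"z": 0,"roll": 0.02}])

```text
time: 2.48
tool_pos: [485.8, 22.8, 186.8]
tcp_rot: [3.141, 0.0, 0.174]
contact_force: [-0.3, 0.3, 0.7]
grip_width: 46.5
```

Call:
arm_command(targets=[{"x": 0,"y": 0,"z": 0,"roll": 0},{"x": 0,"y": 0,"z": 0,"roll": 0}])

```text
time: 2.65
tool_pos: [486.3, 23.3, 187.4]
tcp_rot: [3.141, -0.001, 0.175]
contact_force: [-0.7, 0.1, 0.1]
grip_width: 46.1
```

Run:
```python
from plant import bot
from h import *
for i in range(6):
    o,c=wristcam(bot); print(o["time"],o["tool_pos"].round(2),o["tcp_rot"].round(4),o["contact_force"].round(2))
cv2.imwrite("pics/w2.png",cv2.resize(c["img"],(640,480)))
```

```text
2.65 [486.32  23.27 187.35] [ 3.1411e+00 -1.2000e-03  1.7470e-01] [-0.66  0.05  0.09]
2.7 [486.27  23.34 187.3 ] [ 3.1411e+00 -1.0000e-03  1.7460e-01] [-0.23  0.33  0.85]
2.75 [486.23  23.45 187.24] [ 3.1412e+00 -9.0000e-04  1.7470e-01] [ 0.38  0.88 -0.23]
2.8 [486.17  23.49 187.13] [ 3.1412e+00 -7.0000e-04  1.7480e-01] [-0.3   0.05  0.06]
2.85 [486.14  23.52 187.05] [ 3.1413e+00 -6.0000e-04  1.7490e-01] [-0.51  0.65  0.36]
2.9 [486.07  23.56 186.95] [ 3.1414e+00 -4.0000e-04  1.7490e-01] [-0.78 -0.13  0.4 ]
```

View pics/w2.png

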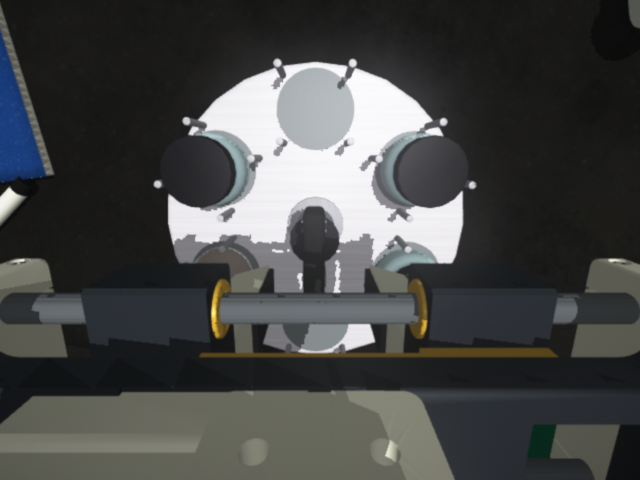

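Run:
```python
from plant import bot
from h import *
o,c=wristcam(bot); im=c["img"]
x0,y0=260,180
s=np.clip(im[y0:300,x0:380].astype(float)*2.2,0,255).astype(np.uint8)
cv2.imwrite("pics/w2c.png",cv2.resize(s,None,fx=5,fy=5,interpolation=cv2.INTER_CUBIC))
print(o["tool_pos"])
```

```text
[486.06147111  23.58162039 186.90048822]
```

View pics/w2c.png

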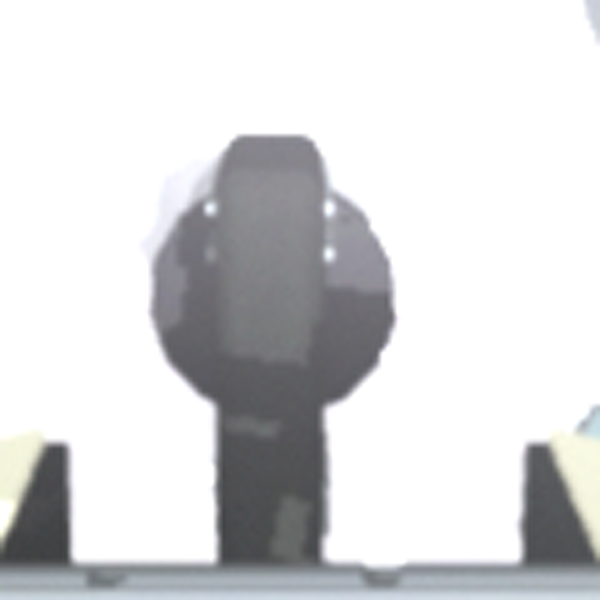

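Run:
```python
from plant import bot
from h import *
o,c=wristcam(bot)
g=lambda u,v:((u+.5)/5+260-.5,(v+.5)/5+180-.5)
d=np.array([np.cos(.175),np.sin(.175)]);n=np.array([-d[1],d[0]])
a=cast(c,*g(271,168),144)[:2];b=cast(c,*g(271,500),144)[:2]
col=[cast(c,*g(u,v),102)[:2] for u,v in((152,300),(395,310))]
print("wing end",a,"centre by end",a-28*d,"lateral of wing",n@a,n@b,"tcp",n@o["tool_pos"][:2], "collar",sum(col)/2,np.linalg.norm(col[0]-col[1]))
```

```text
wing end [515.90255508  33.01494195] centre by end [488.33021199  28.1399141 ] lateral of wing -57.3121435283603 -57.13604624999219 tcp -61.41198537786105 collar [487.82330874  28.42209318] 36.71682538355516
```

Run:
```python
from plant import bot
from h import *
o,c=wristcam(bot)
g=lambda u,v:((u+.5)/5+260-.5,(v+.5)/5+180-.5)
d=np.array([np.cos(.175),np.sin(.175)]);n=np.array([-d[1],d[0]])
for z in(187,200,230):
  print(z,n@cast(c,*g(297.5,500),z)[:2]-n@o["tool_pos"][:2], n@cast(c,*g(68,500),z)[:2]-n@cast(c,*g(527,500),z)[:2])
```

```text
187 0.8723554046009383 46.37346454069368
200 0.873290508919581 42.5433288422475
230 0.8754484419625896 33.70455415352552
```

Call:
arm_command(targets=[{"x": 0.2,"y": 0.35,"z": -0.5,"roll": 0},{"x": 0.2,"y": 0.35,"z": -2,"roll": 0},{"x": 0.2,"y": 0.35,"z": -4,"roll": 0},{"x": 0.2,"y": 0.35,"z": -5.5,"roll": 0},{"x": 0.2,"y": 0.35,"z": -6.7,"roll": 0},{"x": 0.2,"y": 0.35,"z": -7.5,"roll": 0},{"x": 0.2,"y": 0.35,"z": -7.7,"roll": 0},{"x": 0.2,"y": 0.35,"z": -7.7,"roll": 0}])

```text
time: 3.77
tool_pos: [487.8, 27.1, 109.3]
tcp_rot: [-3.141, 0.001, 0.175]
contact_force: [-0.1, 0.0, -0.2]
grip_width: 46.1
```

Call:
arm_command(targets=[{"x": 0,"y": 0,"z": 0,"roll": 0},{"x": 0,"y": 0,"z": 0,"roll": 0}], fingers=0.25)

```text
time: 3.93
tool_pos: [488.6, 27.0, 110.5]
tcp_rot: [3.141, -0.001, 0.175]
contact_force: [-0.5, -0.5, 0.3]
grip_width: 37.4
```

Run:
```python
from plant import bot
from h import *
for i in range(3):
    o,c=wristcam(bot); print(o["time"],o["tool_pos"].round(2),o["tcp_rot"].round(4),o["contact_force"].round(2),o["moment"].round(3),o["grip_width"])
cv2.imwrite("pics/w3.png",np.clip(c["img"]*1.5,0,255).astype(np.uint8))
c=bot.capture("top");cv2.imwrite("pics/top3.png",cv2.resize(c["img"][215:385,190:360],None,fx=3,fy=3))
```

```text
3.9333 [488.56  27.   110.47] [ 3.1411e+00 -1.5000e-03  1.7480e-01] [-0.51 -0.5   0.27] [ 0.04   0.019 -0.007] 37.41324865450338
3.9833 [488.52  26.98 110.47] [ 3.1411e+00 -1.5000e-03  1.7480e-01] [-0.09  0.27 -0.18] [ 0.025  0.012 -0.047] 33.24173277530039
4.0333 [488.47  27.   110.42] [ 3.1411e+00 -1.4000e-03  1.7480e-01] [ 0.2   0.43 -0.06] [-0.035  0.025  0.012] 29.48277504155858
```

View pics/w3.png

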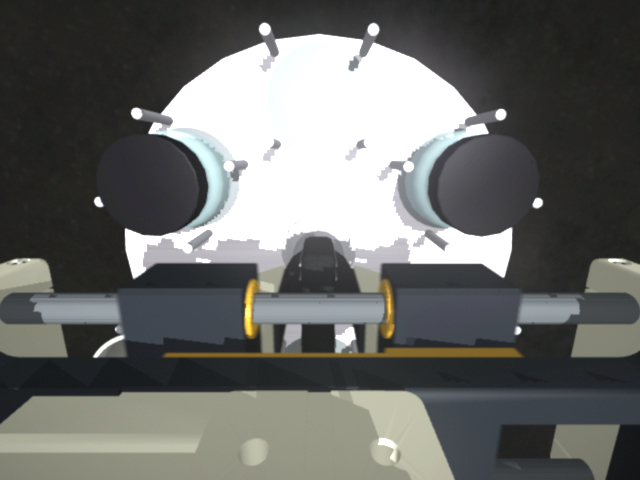

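Call:
arm_command(targets=[{"x": 0,"y": 0,"z": 0,"roll": 0},{"x": 0,"y": 0,"z": 0,"roll": 0},{"x": 0,"y": 0,"z": 0,"roll": 0},{"x": 0,"y": 0,"z": 0,"roll": 0},{"x": 0,"y": 0,"z": 0,"roll": 0},{"x": 0,"y": 0,"z": 0,"roll": 0}], fingers=0)

```text
time: 4.63
tool_pos: [488.0, 27.3, 109.9]
tcp_rot: [-3.141, -0.0, 0.175]
contact_force: [-0.8, 3.1, 2.2]
grip_width: 14.0
```

```bash
cat > o.py <<'E'
from plant import bot
import numpy as np
o=bot.get_obs()
print(o["time"],o["tool_pos"].round(2),o["tcp_rot"].round(4),o["contact_force"].round(2),o["moment"].round(3),round(o["grip_width"],2))
E
python3 o.py
```

```text
4.6333 [488.04  27.3  109.91] [-3.1413e+00 -3.0000e-04  1.7480e-01] [-0.85  3.05  2.2 ] [0.494 0.127 0.003] 14.04
```

Call:
arm_command(targets=[{"x": 0,"y": 0.03,"z": 0.2,"roll": 0},{"x": 0,"y": 0.03,"z": 0.4,"roll": 0},{"x": 0,"y": 0.03,"z": 0.6,"roll": 0},{"x": 0,"y": 0.03,"z": 0.8,"roll": 0},{"x": 0,"y": 0.03,"z": 1.0,"roll": 0},{"x": 0,"y": 0.03,"z": 1.2,"roll": 0},{"x": 0,"y": 0.03,"z": 1.2,"roll": 0},{"x": 0,"y": 0.03,"z": 1.2,"roll": 0}])

```text
time: 5.3
tool_pos: [488.0, 27.3, 121.7]
tcp_rot: [3.142, 0.0, 0.175]
contact_force: [1.5, 2.4, -7.7]
grip_width: 13.7
```

```bash
python3 o.py
python3 - <<'E'
from plant import bot
from h import *
c=bot.capture("scene");cv2.imwrite("pics/s4.png",cv2.resize(c["img"][200:390,220:440],None,fx=3,fy=3))
E
```

```text
5.3 [487.95  27.31 121.74] [3.1415e+00 1.0000e-04 1.7470e-01] [ 1.5   2.41 -7.67] [ 0.425 -0.458  0.022] 13.68
```

View pics/s4.png

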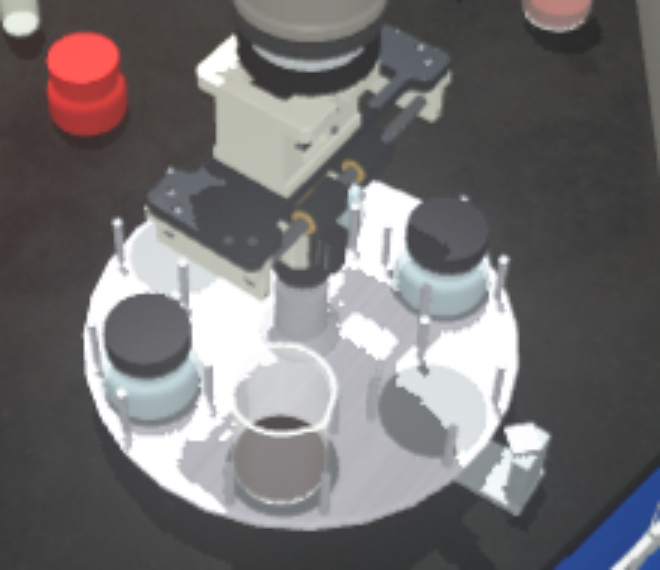

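Call:
arm_command(targets=[{"x": 0,"y": 0,"z": 0,"roll": 0.03},{"x": 0,"y": 0,"z": 0,"roll": 0.08},{"x": 0,"y": 0,"z": 0,"roll": 0.13},{"x": 0,"y": 0,"z": 0,"roll": 0.18},{"x": 0,"y": 0,"z": 0,"roll": 0.23},{"x": 0,"y": 0,"z": 0,"roll": 0.28},{"x": 0,"y": 0,"z": 0,"roll": 0.33},{"x": 0,"y": 0,"z": 0,"roll": 0.38}])

```text
time: 6.02
tool_pos: [487.9, 27.6, 121.6]
tcp_rot: [-3.141, 0.0, 0.557]
contact_force: [0.8, 2.9, -7.1]
grip_width: 14.0
```

```bash
python3 o.py
```

```text
6.0167 [487.85  27.63 121.58] [-3.141  0.     0.557] [ 0.79  2.9  -7.14] [ 0.61  -0.417 -0.115] 13.96
```

Call:
arm_command(targets=[{"x": 0,"y": 0.02,"z": 0,"roll": 0.05},{"x": 0,"y": 0.02,"z": 0,"roll": 0.1},{"x": 0,"y": 0.02,"z": 0,"roll": 0.15},{"x": 0,"y": 0.02,"z": 0,"roll": 0.2},{"x": 0,"y": 0.02,"z": 0,"roll": 0.25},{"x": 0,"y": 0.02,"z": 0,"roll": 0.3},{"x": 0,"y": 0.02,"z": 0,"roll": 0.35},{"x": 0,"y": 0.02,"z": 0,"roll": 0.38}])

```text
time: 6.68
tool_pos: [487.6, 27.9, 121.5]
tcp_rot: [-3.141, 0.0, 0.937]
contact_force: [1.4, 3.8, -7.5]
grip_width: 13.9
```

Call:
arm_command(targets=[{"x": 0,"y": 0,"z": -0.05,"roll": 0.01},{"x": 0,"y": 0,"z": -0.15,"roll": 0.01},{"x": 0,"y": 0,"z": -0.25,"roll": 0.01},{"x": 0,"y": 0,"z": -0.3,"roll": 0.01},{"x": 0,"y": 0,"z": -0.3,"roll": 0.01}])

```text
time: 7.1
tool_pos: [487.6, 27.8, 118.4]
tcp_rot: [-3.141, 0.0, 0.944]
contact_force: [0.7, 5.6, -6.3]
grip_width: 13.6
```

```bash
python3 o.py;  python3 - <<'E'
from plant import bot
from h import *
c=bot.capture("scene");cv2.imwrite("pics/s5.png",cv2.resize(c["img"][200:390,220:440],None,fx=3,fy=3))
E
```

```text
7.1 [487.62  27.85 118.42] [-3.1406e+00  1.0000e-04  9.4410e-01] [ 0.71  5.59 -6.31] [ 0.827 -0.305  0.064] 13.61
```

View pics/s5.png

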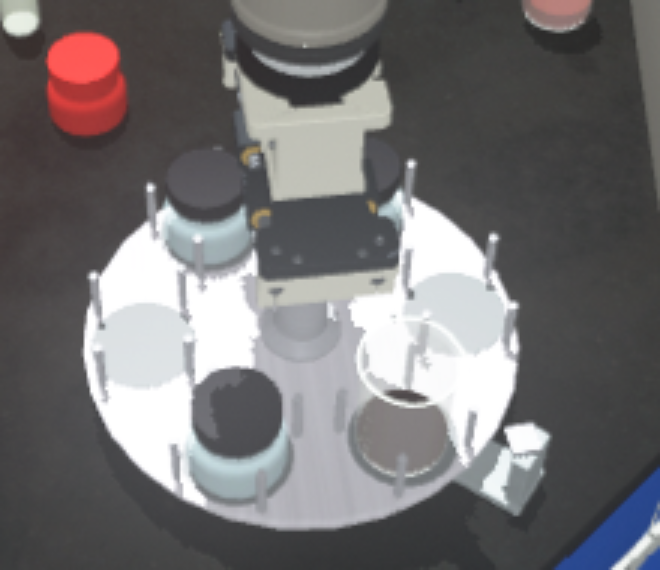

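Call:
arm_command(targets=[{"x": -0.02,"y": 0.03,"z": -0.04,"roll": 0},{"x": -0.02,"y": 0.03,"z": -0.08,"roll": 0},{"x": -0.02,"y": 0.03,"z": -0.08,"roll": 0}])

```text
time: 7.4
tool_pos: [487.6, 27.9, 117.8]
tcp_rot: [-3.141, 0.0, 0.944]
contact_force: [-0.1, 4.1, -6.2]
grip_width: 14.2
```

```bash
python3 o.py
```

```text
7.4 [487.62  27.88 117.81] [-3.1412e+00  2.0000e-04  9.4440e-01] [-0.08  4.13 -6.17] [ 0.735 -0.219  0.053] 14.16
```

Call:
arm_command(targets=[{"x": 0,"y": 0.02,"z": -0.03,"roll": 0},{"x": 0,"y": 0.02,"z": -0.05,"roll": 0},{"x": 0,"y": 0.02,"z": -0.05,"roll": 0}])

```text
time: 7.65
tool_pos: [487.7, 27.9, 117.5]
tcp_rot: [-3.142, 0.0, 0.945]
contact_force: [-0.5, 4.0, -4.3]
grip_width: 13.7
```

```bash
python3 o.py
```

```text
7.65 [487.67  27.93 117.52] [-3.1415e+00  3.0000e-04  9.4480e-01] [-0.46  4.03 -4.27] [ 0.497 -0.014  0.026] 13.66
```

Call:
arm_command(targets=[{"x": 0,"y": 0.02,"z": 0.1,"roll": 0},{"x": 0,"y": 0.02,"z": 0.1,"roll": 0.03},{"x": 0,"y": 0.02,"z": 0,"roll": 0.03},{"x": 0,"y": 0.02,"z": -0.04,"roll": 0.03},{"x": 0,"y": 0.02,"z": -0.04,"roll": 0.03}])

```text
time: 8.07
tool_pos: [487.7, 28.0, 117.2]
tcp_rot: [3.141, 0.0, 0.974]
contact_force: [-2.4, 1.2, -1.7]
grip_width: 13.8
```

```bash
python3 o.py
```

```text
8.0667 [487.7   28.01 117.23] [3.1414e+00 4.0000e-04 9.7430e-01] [-2.38  1.24 -1.74] [0.259 0.237 0.104] 13.77
```

Call:
arm_command(targets=[{"x": 0.01,"y": 0.0,"z": 0.13,"roll": 0},{"x": 0.01,"y": 0.0,"z": 0.13,"roll": 0.027},{"x": 0.01,"y": 0,"z": 0.04,"roll": 0.027},{"x": 0.01,"y": 0,"z": 0,"roll": 0.027},{"x": 0.01,"y": 0,"z": 0,"roll": 0.027}])

```text
time: 8.48
tool_pos: [487.7, 28.1, 117.2]
tcp_rot: [-3.142, 0.001, 1.001]
contact_force: [-2.3, 0.1, -1.0]
grip_width: 13.4
```

Call:
arm_command(targets=[{"x": 0,"y": 0.0,"z": 0.13,"roll": 0},{"x": 0,"y": 0.0,"z": 0.13,"roll": 0.027},{"x": 0,"y": 0,"z": 0.04,"roll": 0.027},{"x": 0,"y": 0,"z": 0,"roll": 0.027},{"x": 0,"y": 0,"z": 0,"roll": 0.027}])

```text
time: 8.9
tool_pos: [487.7, 28.1, 117.1]
tcp_rot: [-3.141, 0.0, 1.028]
contact_force: [-4.1, -0.5, -0.7]
grip_width: 13.8
```

Call:
arm_command(targets=[{"x": 0,"y": 0.0,"z": 0.13,"roll": 0},{"x": 0,"y": 0.0,"z": 0.13,"roll": 0.027},{"x": 0,"y": 0,"z": 0.04,"roll": 0.027},{"x": 0,"y": 0,"z": 0,"roll": 0.027},{"x": 0,"y": 0,"z": 0,"roll": 0.027}])

```text
time: 9.32
tool_pos: [487.7, 28.1, 117.2]
tcp_rot: [-3.141, 0.0, 1.055]
contact_force: [-5.0, -2.0, -1.8]
grip_width: 13.8
```

Call:
arm_command(targets=[{"x": 0,"y": 0.0,"z": 0.13,"roll": 0},{"x": 0,"y": 0.0,"z": 0.13,"roll": 0.027},{"x": 0,"y": 0,"z": 0.04,"roll": 0.027},{"x": 0,"y": 0,"z": 0,"roll": 0.027},{"x": 0,"y": 0,"z": 0,"roll": 0.027}])

```text
time: 9.73
tool_pos: [487.7, 28.2, 117.1]
tcp_rot: [-3.141, 0.0, 1.082]
contact_force: [-4.3, -1.6, -1.7]
grip_width: 13.6
```

Call:
arm_command(targets=[{"x": -0.03,"y": 0.0,"z": 0.15,"roll": 0},{"x": -0.03,"y": 0.0,"z": 0.15,"roll": 0},{"x": -0.03,"y": 0.0,"z": 0.13,"roll": 0.027},{"x": -0.03,"y": 0,"z": 0.04,"roll": 0.027},{"x": -0.03,"y": 0,"z": 0,"roll": 0.027},{"x": -0.03,"y": 0,"z": 0,"roll": 0.027}])

```text
time: 10.23
tool_pos: [487.6, 28.2, 117.2]
tcp_rot: [3.141, 0.0, 1.109]
contact_force: [-3.0, -1.9, -1.9]
grip_width: 13.9
```

Call:
arm_command(targets=[{"x": 0,"y": 0.0,"z": 0.15,"roll": 0},{"x": 0,"y": 0.0,"z": 0.15,"roll": 0},{"x": 0,"y": 0.0,"z": 0.13,"roll": 0.027},{"x": 0,"y": 0,"z": 0.04,"roll": 0.027},{"x": 0,"y": 0,"z": 0,"roll": 0.027},{"x": 0,"y": 0,"z": 0,"roll": 0.027}])

```text
time: 10.73
tool_pos: [487.6, 28.2, 117.2]
tcp_rot: [3.141, 0.0, 1.136]
contact_force: [-4.1, -2.1, -1.9]
grip_width: 13.8
```

Call:
arm_command(targets=[{"x": 0,"y": 0.0,"z": 0.15,"roll": 0},{"x": 0,"y": 0.0,"z": 0.15,"roll": 0},{"x": 0,"y": 0.0,"z": 0.13,"roll": 0.027},{"x": 0,"y": 0,"z": 0.04,"roll": 0.027},{"x": 0,"y": 0,"z": 0,"roll": 0.027},{"x": 0,"y": 0,"z": 0,"roll": 0.027}])

```text
time: 11.23
tool_pos: [487.6, 28.2, 117.2]
tcp_rot: [3.141, 0.0, 1.163]
contact_force: [-5.2, -2.3, -1.5]
grip_width: 13.6
```

Call:
arm_command(targets=[{"x": 0,"y": 0.0,"z": 0.15,"roll": 0},{"x": 0,"y": 0.0,"z": 0.15,"roll": 0},{"x": 0,"y": 0.0,"z": 0.13,"roll": 0.027},{"x": 0,"y": 0,"z": 0.04,"roll": 0.027},{"x": 0,"y": 0,"z": 0,"roll": 0.027},{"x": 0,"y": 0,"z": 0,"roll": 0.027}])

```text
time: 11.73
tool_pos: [487.5, 28.2, 117.0]
tcp_rot: [-3.142, 0.0, 1.19]
contact_force: [-4.2, -2.0, -4.6]
grip_width: 13.9
```

Call:
arm_command(targets=[{"x": -0.03,"y": 0.0,"z": -0.02,"roll": 0},{"x": -0.03,"y": 0.0,"z": -0.05,"roll": 0},{"x": -0.03,"y": 0.0,"z": -0.05,"roll": 0}])

```text
time: 11.98
tool_pos: [487.6, 28.2, 116.8]
tcp_rot: [3.141, -0.0, 1.191]
contact_force: [-2.7, -1.9, -1.9]
grip_width: 14.1
```

```bash
python3 o.py
```

```text
11.9833 [487.57  28.22 116.8 ] [ 3.1408e+00 -2.0000e-04  1.1905e+00] [-2.7  -1.93 -1.89] [-0.396  0.582  0.109] 14.11
```

Call:
arm_command(targets=[{"x": 0,"y": 0.0,"z": 0.19,"roll": 0},{"x": 0,"y": 0.0,"z": 0.19,"roll": 0},{"x": 0,"y": 0.0,"z": 0.15,"roll": 0.012},{"x": 0,"y": 0,"z": 0.08,"roll": 0.012},{"x": 0,"y": 0,"z": 0.03,"roll": 0.012},{"x": 0,"y": 0,"z": 0.03,"roll": 0.012}])

```text
time: 12.48
tool_pos: [487.5, 28.2, 116.7]
tcp_rot: [3.141, -0.0, 1.203]
contact_force: [-1.8, -2.6, -6.6]
grip_width: 13.8
```

```bash
python3 o.py
```

```text
12.4833 [487.46  28.19 116.73] [ 3.1413e+00 -1.0000e-04  1.2028e+00] [-1.81 -2.63 -6.58] [-0.347  0.229  0.114] 13.77
```

Call:
arm_command(targets=[{"x": 0,"y": 0.0,"z": 0,"roll": 0.007},{"x": 0,"y": 0.0,"z": -0.1,"roll": 0.007},{"x": 0,"y": 0.0,"z": -0.2,"roll": 0.007},{"x": 0,"y": 0.0,"z": -0.2,"roll": 0.007}])

```text
time: 12.82
tool_pos: [487.5, 28.2, 114.7]
tcp_rot: [3.141, 0.0, 1.21]
contact_force: [-0.1, -2.4, -8.0]
grip_width: 14.0
```

```bash
python3 o.py
```

```text
12.8167 [487.46  28.18 114.69] [3.1411 0.     1.2101] [-0.1  -2.39 -8.01] [-0.417  0.022  0.125] 13.95
```

Call:
arm_command(targets=[{"x": 0,"y": 0.0,"z": -0.1,"roll": 0},{"x": 0,"y": 0.0,"z": -0.2,"roll": 0},{"x": 0,"y": 0.0,"z": -0.3,"roll": 0},{"x": 0,"y": 0.0,"z": -0.38,"roll": 0},{"x": 0,"y": 0.0,"z": -0.38,"roll": 0}])

```text
time: 13.23
tool_pos: [487.5, 28.2, 111.0]
tcp_rot: [3.141, -0.0, 1.21]
contact_force: [-0.1, -1.9, -5.3]
grip_width: 13.9
```

```bash
python3 o.py
```

```text
13.2333 [487.5   28.2  110.99] [ 3.141e+00 -1.000e-04  1.210e+00] [-0.06 -1.92 -5.32] [-0.328  0.048  0.364] 13.86
```

Call:
arm_command(targets=[{"x": 0,"y": 0.0,"z": -0.08,"roll": 0},{"x": 0,"y": 0,"z": -0.08,"roll": 0}])

```text
time: 13.4
tool_pos: [487.5, 28.2, 110.2]
tcp_rot: [3.141, -0.0, 1.21]
contact_force: [0.2, -2.4, -4.6]
grip_width: 13.8
```

Call:
arm_command(targets=[{"x": 0,"y": 0,"z": 0,"roll": 0},{"x": 0,"y": 0,"z": 0,"roll": 0},{"x": 0,"y": 0,"z": 0,"roll": 0},{"x": 0,"y": 0,"z": 0,"roll": 0},{"x": 0,"y": 0,"z": 0,"roll": 0},{"x": 0,"y": 0,"z": 0,"roll": 0}], fingers=0.45)

```text
time: 13.9
tool_pos: [487.4, 28.3, 110.4]
tcp_rot: [3.141, -0.0, 1.21]
contact_force: [0.3, 0.4, 1.2]
grip_width: 40.9
```

```bash
python3 o.py
```

```text
13.9 [487.45  28.28 110.39] [ 3.1411e+00 -2.0000e-04  1.2097e+00] [0.32 0.42 1.18] [-0.001 -0.055 -0.056] 40.93
```

Free; lift straight up, then aside.

Call:
arm_command(targets=[{"x": 0,"y": 0,"z": 1,"roll": 0},{"x": 0,"y": 0,"z": 2.5,"roll": 0},{"x": 0,"y": 0,"z": 4.5,"roll": 0},{"x": 0,"y": 0,"z": 7,"roll": 0},{"x": 0,"y": 0,"z": 10,"roll": 0},{"x": 0,"y": 0,"z": 13,"roll": 0},{"x": 0,"y": 0,"z": 14,"roll": 0}])

```text
time: 14.48
tool_pos: [488.9, 28.1, 254.7]
tcp_rot: [3.135, -0.002, 1.21]
contact_force: [0.6, -0.1, 0.2]
grip_width: 41.8
```

Call:
arm_command(targets=[{"x": 0,"y": -3,"z": 0,"roll": 0},{"x": 0,"y": -6,"z": 0,"roll": 0},{"x": 0,"y": -9,"z": 0,"roll": 0},{"x": 0,"y": -12,"z": 0,"roll": 0},{"x": 0,"y": -15,"z": 0,"roll": 0},{"x": 0,"y": -18,"z": 0,"roll": 0},{"x": 0,"y": -20,"z": 0,"roll": 0},{"x": 0,"y": -20,"z": 0,"roll": 0}])

```text
time: 15.15
tool_pos: [487.2, -175.4, 250.0]
tcp_rot: [3.141, 0.001, 1.206]
contact_force: [-0.3, 0.3, 0.9]
grip_width: 41.7
```

Run:
```python
from plant import bot
from h import *
for n,(x0,y0,x1,y1) in {"scene":(230,215,430,385),"top":(205,225,345,375)}.items():
    c=bot.capture(n); cv2.imwrite(f"pics/{n}_end.png",cv2.resize(c["img"][y0:y1,x0:x1],None,fx=3.5,fy=3.5,interpolation=cv2.INTER_CUBIC))
```

```text
(no output)
```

View pics/scene_end.png

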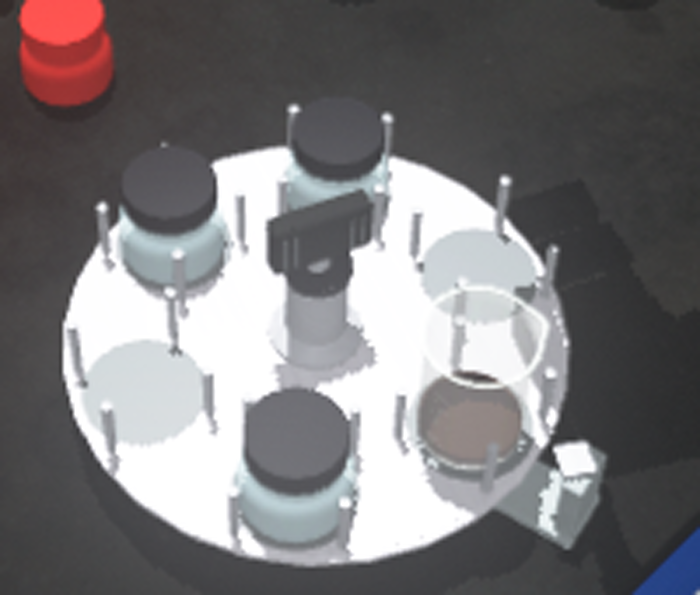

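View pics/top_end.png

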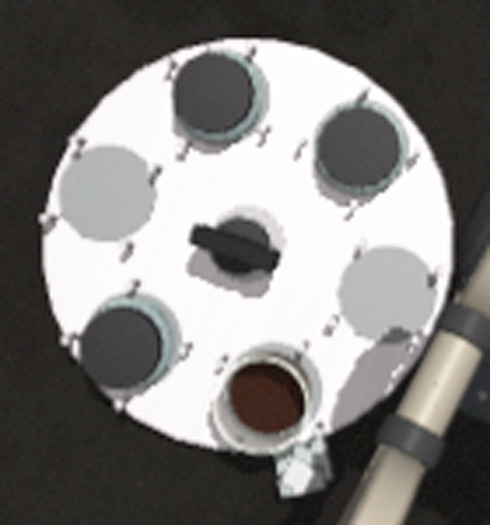

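Run:
```python
from plant import bot
from h import *
c=bot.capture("scene"); im=c["img"]
for z in(144,146,152):
  pts=[]
  for s in(28,-28):
    for t in (7,-7):
      a=1.2; P=(487.7+s*np.cos(a)-t*np.sin(a),27+s*np.sin(a)+t*np.cos(a),z); u,v=proj(c,P); pts.append((u,v))
  print(z,np.round([((u-230)*3.5,(v-215)*3.5) for u,v in pts]).tolist())
p=im[:, :].copy()
s=np.clip(im[255:310,295:345].astype(float)*2,0,255).astype(np.uint8)
cv2.imwrite("pics/knob_end.png",cv2.resize(s,None,fx=10,fy=10,interpolation=cv2.INTER_CUBIC))
for z in(144,152): print(z,[tuple(np.round([(proj(c,(487.7+s*np.cos(1.2)-t*np.sin(1.2),27+s*np.sin(1.2)+t*np.cos(1.2),z))[0]-295)*10,(proj(c,(487.7+s*np.cos(1.2)-t*np.sin(1.2),27+s*np.sin(1.2)+t*np.cos(1.2),z))[1]-255)*10])) for s in(28,-28) for t in(7,-7)])
```

```text
144 [[272.0, 233.0], [261.0, 213.0], [374.0, 201.0], [363.0, 182.0]]
146 [[272.0, 230.0], [261.0, 210.0], [375.0, 198.0], [363.0, 179.0]]
152 [[272.0, 223.0], [261.0, 202.0], [375.0, 191.0], [364.0, 171.0]]
144 [(np.float64(126.0), np.float64(265.0)), (np.float64(97.0), np.float64(208.0)), (np.float64(420.0), np.float64(174.0)), (np.float64(388.0), np.float64(119.0))]
152 [(np.float64(126.0), np.float64(236.0)), (np.float64(96.0), np.float64(178.0)), (np.float64(422.0), np.float64(145.0)), (np.float64(390.0), np.float64(89.0))]
```

View pics/knob_end.png

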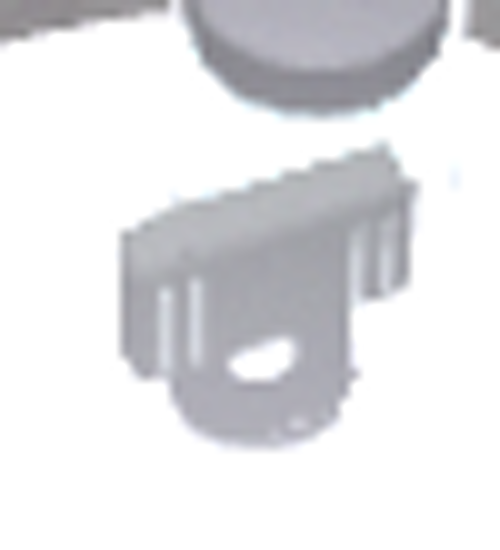

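```bash
python3 -c "
from plant import bot
print(bot.close_job())"; python3 o.py
```

```text
the job is handed in; nothing more can be done
None
the job is handed in; nothing more can be done
```

I brought the small beaker round to the pointer post, the knob dropped home in the notch there, and I handed the job in at about 15.5 s.

- **Turning:** I pulled the knob up 12 mm and turned the disc about 59° counter-clockwise. To find the notch I lifted, turned about 1.5° and lowered lightly each time, so the pin never pressed on the ring with more than about 6 N by my estimate from the wrist force.
- **The notch:** The first probe at about 58° caught the notch edge and still showed some support. A further 0.7° gave the full spring pull with no support. I then lowered the knob to within about 0.3 mm of its starting height and let go.
- **Last checks:** In the last pictures the wing top matches the home height. The beaker stands in front of the post, all four vessels are upright, and the arm is clear with the force reading near zero. I did not picture the bulb and spare beaker again, but the arm only passed well above the bench near them.
- **Disagreement:** The cameras put the turning axis up to 2 mm apart in y. I set it between the two and adjusted by the side force while gripping, which stayed below about 6 N.

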